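# Press the taped stave home in a stave-tub mould

## Robot

A 6-joint arm with a two-finger parallel gripper is mounted at the origin on the work surface. World frame = base frame: x ahead of the robot, y to its left, z up, the work surface at z = 0. Lengths are in m, angles in rad, forces in N, time in s.
With the tool pointing down it reaches from about 0.3 to 0.75 m from the base axis. Payload 8.5 kg.
Tool frame: the origin (TCP) lies midway between the tips of the shut fingers; the grasp point (between the pads) lies 19 mm behind it; x points along the fingers, y is the direction in which the jaws open and shut, and the axes are right-handed (so a half turn about x gives the same grasp; the last joint's range is limited). The gripper opens to 88 mm and grips with 3 to 60 N. Pads are 18 mm wide; open, the fingers measure 123 mm over their backs; the gripper's body (75 mm by 187 mm) begins 45 mm behind the grasp point.
Start: joints at [0.945, 0.381, 1.297, -0, 1.464, -0.215], TCP at [0.22, 0.504, 0.239] pointing down, gripper open.
Joint ranges: [-3.11, 3.11], [-0.89, 2.33], [0.22, 2.48], [-1.42, 4.56], [0.17, 2.85], [-2.88, 2.88]. Speed limits (rad/s): [2.39, 2.39, 3.14, 3.14, 3.14, 3.14].

## Interface

Orientations are given as [roll, pitch, yaw] about the fixed x, y, z axes, in that order (R = Rz(yaw) Ry(pitch) Rx(roll)).
In Python, from cell import r gives the robot as it stands. Calls block until the motion is done:
- r.reach(position, orientation): joint-space move of the TCP to a pose.
- r.line_to(position, rotation=None, speed=0.15): straight line of the TCP; rotation=None keeps the orientation; speed is the mean speed in m/s.
- r.move_joints(angles): joint-space move.
- r.let_go() and r.close_gripper(force=None): open the fingers fully, or close them until they stop; force is the grip in N (None keeps the last).
- r.hold(seconds).
- r.ik(position, orientation): joint angles nearest the present ones, or None.
- r.get_state(): the state.
- r.get_image(name): name is "scene" or "top"; returns (picture, depth): 400x640x3 uint8, blue, green, red; 400x640 float32, m along the optical axis (not along the pixel's ray), 0 where there is no reading.
- r.camera_info(name): a dict with "vertical_fov" (degrees; the focal length in pixels is half the picture's height over the tangent of half this angle, whatever the lens; pixels are square), "cx", "cy" (the principal point, pixels), "k1" (the pictures are not rectified: a ray, as slopes to the right and down, at radius r is drawn at 1 + k1 r^2 times it, then the intrinsics apply), "world_from_camera" (4x4, takes a point from camera to world coordinates). Camera axes: x right, y down, z forward; pixel columns grow to the right and rows downward; lengths in m; the calibration is good to about 2 mm. A picture is of the moment at which its call begins. camera_info takes no time and is no camera call.
A pose or a line that the arm cannot do raises r.IKError and nothing moves.
- r.job_done(): hands the job in, once; it reports no verdict.
Trained networks look in the newest picture that a camera, given by its name, has taken for a name from the list of things; names that differ only in an ending like _2 or _b are one class to them, and where a whole thing is asked for, a point or a joint stands for the part that bears it (a point fixed in the world has none). Each returns a list of dicts, best first, with "score" (0 to 1); they miss things now and then, are a little off and sometimes report something else, mostly with a low value. They report only what shows in the picture. A call takes as long as a camera call.
- r.boxes_of(query, camera): "at" ([x, y, z] in m, in world coordinates, good to about 4 mm: the middle of the surface that is visible of it).
- r.silhouettes(query, camera): "pixels" (400x640 bool, what is visible of it).
The state is a dict: "time": time; "joints": joint angles; "qvel": joint speeds; "joint_efforts": joint torques, N m; "tool_pos": TCP position; "ee_rot": TCP orientation; "wrist_force": force on the tool from outside, world axes, zero at the start; "wrist_torque": the same for the moment, N m; "width": finger opening in m.
Only numpy, scipy, OpenCV 4.12 (cv2) and the standard library are available. Lean on these libraries where they do the work, as an engineer would, in place of code of your own. Each camera call takes 0.05 s, during which the arm holds its last target.

## Task

In the round mould on the bench a small wooden tub is being built up from staves, and the stave with blue tape folded over its top end has just been glued but still stands proud. With the fingertips, press that stave gently straight down until its end is flush with the finished staves beside it, then withdraw. The untaped staves that also stand proud are still dry: leave them standing as they are, pull no stave upwards, and do not disturb the loose tools.

Things in the scene. Friction and masses are not known exactly. Their poses are not given: they have to be found in the camera images.
- mould: round mould fixed to the bench: plywood base 330 mm across, 18 mm thick; white ring 294 mm across, top at 73 mm; inside it 18 upright staves, 110 mm tall, 12 mm thick, about 39 mm wide, on a circle of 222 mm mean diameter; the finished ones are fixed, tops 128 mm above the bench; within them a chipboard disc, top at 34 mm. Origin: centre of the base's underside, z up; turned any way round
- taped_top (a point): middle of the top end of the stave to press, marked by blue tape folded over the end and 35 mm down both faces; the end is flat, 12 mm (radial) by 38 mm (along the ring). x points outward from the mould's centre, y along the ring, z up. It starts 14 to 21 mm above the finished staves, whose tops begin 19 mm to either side; flush = 128 mm above the bench
- taped (a joint): how far the taped stave stands proud, in m: 0 = home on the base, flush with the finished staves; grows upward; starts between 0.014 and 0.021. It slides straight up and down only, at about 4 N for a slow press, stays where it is left, and stops at 0. It stands on a rubber strip: its top gives about 1 mm per 5 N under the finger and springs back when let go
- dry_a_top (a point): middle of the top end (12 mm by 38 mm) of an UNTAPED stave that also stands 10 to 22 mm proud, still dry, to be left alone; it slides as easily as the taped one; x outward, z up. Three places round the ring from the taped one, 60 degrees counter-clockwise seen from above
- dry_b_top (a point): middle of the top end (12 mm by 38 mm) of an UNTAPED stave that also stands 10 to 22 mm proud, still dry, to be left alone; it slides as easily as the taped one; x outward, z up. 160 degrees counter-clockwise from the taped one
- dry_c_top (a point): middle of the top end (12 mm by 38 mm) of an UNTAPED stave that also stands 10 to 22 mm proud, still dry, to be left alone; it slides as easily as the taped one; x outward, z up. 260 degrees counter-clockwise (100 degrees clockwise) from the taped one
- pencil: red flat carpenter's pencil, 130 x 12 x 8 mm, lying loose on the chipboard disc inside the ring; origin under its middle, x along it
- wedge: small light wooden wedge, 75 x 30 x 20 mm, lying loose on the chipboard disc inside the ring; origin under its middle
- mallet: wooden mallet lying on the bench to the robot's left: barrel head 74 mm across and 110 mm long at the +x end, handle 25 mm thick, its far end resting on the bench, 305 mm long overall; origin on the bench under its middle, x along the handle towards the head
- glue: yellow glue bottle standing on the bench to the right, 62 mm across and 170 mm tall; origin under its middle
- square: try square lying on the bench to the right: dark wooden stock 115 x 22 x 16 mm along y, steel blade 150 mm along +x; origin under the middle of the stock

How it is judged:
By the outcome, as a careful person would: the job done as asked, in the order asked, and still so for the second after the job is handed in, with the robot touching nothing.
It also fails if it takes over 32 s, if anything falls off the work surface, if the arm or the gripper's body presses on something with over 40 N, if the wrist force passes 120 N, or if a joint passes its speed limit or range.

## Working session

There is one attempt and no reset: what is moved stays moved. The work goes in short steps, each a Python script; the robot and the scene stay as the last script left them, time stands still between calls to the robot, and variables do not carry over. Pictures are saved under pics/ and viewed, and the job is handed in when it is done.

```bash
ls; mkdir -p pics; python3 - <<'E'
from cell import r
import cv2,numpy as np
for n in ("scene","top"):
    im,d=r.get_image(n); cv2.imwrite(f"pics/{n}0.png",im); np.save(f"{n}0.npy",d)
    c=r.camera_info(n); print(n,c)
    for q in ("taped_top","dry_a_top","mould"):
        for b in r.boxes_of(q,n)[:5]: print(q,np.round(b["at"],4),round(b["score"],2))
s=r.get_state();print({k:np.round(v,3) for k,v in s.items()})
E
```

```text
pics
scene {'vertical_fov': 54.15025116732487, 'cx': 314.0876244885422, 'cy': 192.31526493992126, 'k1': -0.04129877747944755, 'world_from_camera': array([[ 0.76453152,  0.4735264 , -0.43733775,  1.05602881],
       [ 0.64449231, -0.5731478 ,  0.50609413, -0.66335194],
       [-0.01101024, -0.66878573, -0.74337367,  1.06226264],
       [ 0.        ,  0.        ,  0.        ,  1.        ]])}
dry_a_top [0.5619 0.1097 0.0994] 0.46
dry_a_top [ 0.5633 -0.0175  0.0699] 0.39
mould [ 0.5619 -0.0193  0.072 ] 0.73
top {'vertical_fov': 48.26349145874112, 'cx': 317.70717038623377, 'cy': 199.462553764619, 'k1': 0.008425360543904421, 'world_from_camera': array([[ 0.02575096, -0.99344652,  0.11135934,  0.38744314],
       [-0.99958861, -0.026996  , -0.00968679, -0.00868212],
       [ 0.01262956, -0.11106408, -0.99373299,  1.33470331],
       [ 0.        ,  0.        ,  0.        ,  1.        ]])}
taped_top [0.6397 0.0446 0.1297] 0.69
mould [0.5339 0.0081 0.0343] 0.76
{'time': np.float64(0.4), 'joints': array([ 0.945,  0.381,  1.298, -0.   ,  1.464, -0.215]), 'qvel': array([-0.001, -0.001, -0.   , -0.   ,  0.   ,  0.002]), 'joint_efforts': array([-1.0000e-03, -4.3740e+01, -2.2452e+01,  7.1000e-02,  3.2000e-02,
       -0.0000e+00]), 'tool_pos': array([0.22 , 0.504, 0.239]), 'ee_rot': array([-1.785,  1.571, -2.196]), 'wrist_force': array([0.442, 0.035, 0.547]), 'wrist_torque': array([-0.029,  0.003,  0.026]), 'width': np.float64(0.088)}
```

View pics/scene0.png

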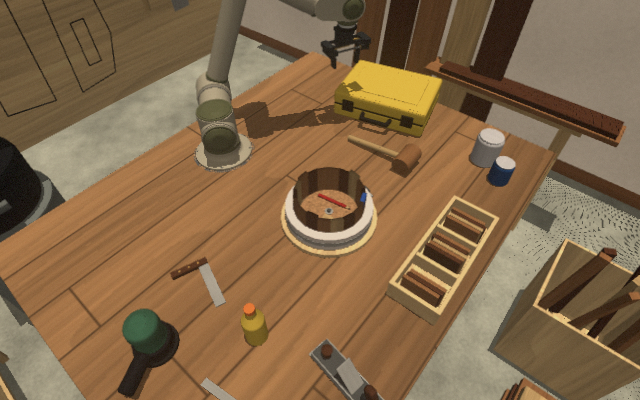

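View pics/top0.png

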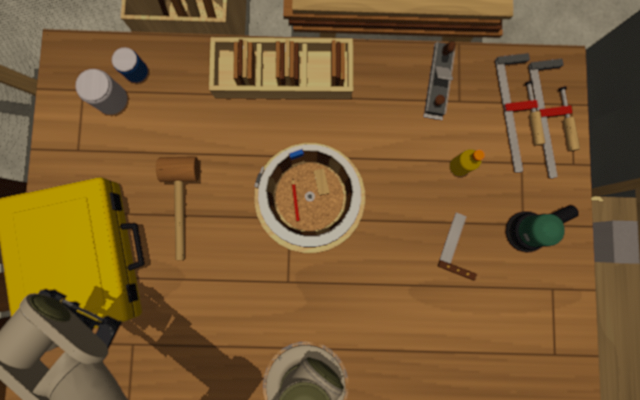

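The scene picture shows the blue tape at about (363,197), and the top picture shows it at about (297,154). There's also a bluish speck at (259,180) in the top view that I need to check, so I'll zoom in and build a height map.

```bash
cat > h.py <<'E'
import numpy as np,cv2
from cell import r
def cloud(n,d):
    c=r.camera_info(n); H,W=d.shape; f=H/2/np.tan(np.radians(c["vertical_fov"])/2)
    K=np.array([[f,0,c["cx"]],[0,f,c["cy"]],[0,0,1]])
    u,v=np.meshgrid(np.arange(W),np.arange(H))
    p=np.stack([u,v],-1).reshape(-1,1,2).astype(np.float64)
    q=cv2.undistortPoints(p,K,np.array([c["k1"],0,0,0.])).reshape(H,W,2)
    P=np.concatenate([q,np.ones((H,W,1))],-1)*d[...,None]
    T=c["world_from_camera"]; return P@T[:3,:3].T+T[:3,3]
E
python3 - <<'E'
from h import *
from scipy.optimize import least_squares
ims=[]
for n,(x0,y0,x1,y1) in dict(scene=(270,150,390,260),top=(245,135,375,260)).items():
    im=cv2.imread(f"pics/{n}0.png"); ims.append(cv2.resize(im[y0:y1,x0:x1],(400,400*(y1-y0)//(x1-x0)),interpolation=cv2.INTER_CUBIC))
h=max(i.shape[0] for i in ims); cv2.imwrite("pics/crop.png",np.hstack([cv2.copyMakeBorder(i,0,h-i.shape[0],0,0,0) for i in ims]))
for n in("scene","top"):
    d=np.load(n+"0.npy");X=cloud(n,d);im=cv2.imread(f"pics/{n}0.png")
    hsv=cv2.cvtColor(im,cv2.COLOR_BGR2HSV)
    near=(np.hypot(X[...,0]-.535,X[...,1])<.2)&(d>0)
    ring=near&(X[...,2]>.066)&(X[...,2]<.08)&(hsv[...,1]<60)&(hsv[...,2]>120)
    p=X[ring]; # white ring top: annulus r .117-.147
    f=least_squares(lambda c:np.hypot(p[:,0]-c[0],p[:,1]-c[1])-.132,[.535,0],loss="soft_l1",f_scale=.01)
    c=f.x; print(n,"ring",c,ring.sum(),"z",np.median(p[:,2]))
    st=near&(X[...,2]>.1); q=X[st]; rr=np.hypot(*(q[:,:2]-c).T); th=np.degrees(np.arctan2(q[:,1]-c[1],q[:,0]-c[0]))
    for a in range(-180,180,10):
        m=(abs(th-a-5)<5)&(abs(rr-.111)<.012)
        if m.sum(): print(a+5,m.sum(),np.round([np.percentile(q[m,2],90),q[m,2].max(),np.median(rr[m])],4))
    b=near&(hsv[...,0]>100)&(hsv[...,0]<130)&(hsv[...,1]>120)
    v,u=np.nonzero(b)
    for i in range(len(u)):
        Y=X[v[i],u[i]]; print(u[i],v[i],np.round(Y,3),np.round([np.hypot(*(Y[:2]-c)),np.degrees(np.arctan2(Y[1]-c[1],Y[0]-c[0]))],3),im[v[i],u[i]])
E
```

```text
scene ring [0.54472379 0.00163432] 1093 z 0.072298945722992
-175 53 [0.1389 0.1408 0.1068]
-165 27 [0.1301 0.141  0.1074]
-155 29 [0.1291 0.1318 0.1063]
-145 23 [0.1302 0.1321 0.1083]
-135 16 [0.1303 0.1312 0.1125]
-125 30 [0.129  0.1335 0.1132]
-115 27 [0.1304 0.1311 0.1136]
-105 38 [0.1291 0.13   0.1149]
-95 40 [0.1292 0.1301 0.1148]
-85 58 [0.1408 0.1429 0.1152]
-75 64 [0.1406 0.1433 0.1152]
-65 61 [0.1292 0.1384 0.1145]
-55 50 [0.1277 0.1344 0.1148]
-45 59 [0.1289 0.1305 0.1154]
-35 52 [0.1288 0.1295 0.1146]
-25 50 [0.129  0.1333 0.1154]
-15 50 [0.1288 0.1299 0.1153]
-5 40 [0.1289 0.1303 0.1162]
5 39 [0.1288 0.1308 0.1167]
15 46 [0.1471 0.1497 0.1142]
25 31 [0.1496 0.1509 0.1146]
35 4 [0.1465 0.1466 0.1182]
45 20 [0.1285 0.1297 0.1109]
55 33 [0.1285 0.13   0.1093]
65 31 [0.1285 0.1295 0.1083]
75 59 [0.1424 0.1455 0.1089]
85 52 [0.1426 0.1472 0.1081]
95 40 [0.1293 0.1403 0.1084]
105 43 [0.1289 0.1298 0.1088]
115 48 [0.1295 0.1321 0.1085]
125 42 [0.1289 0.1311 0.1079]
135 50 [0.1297 0.1325 0.1085]
145 41 [0.1289 0.1312 0.1083]
155 46 [0.1288 0.1314 0.1072]
165 40 [0.1283 0.1367 0.1
[... 6708 characters left out ...]
 0.04  0.128] [ 0.103 20.235] [57 29 12]
298 156 [0.643 0.037 0.122] [ 0.103 18.66 ] [48 25 14]
299 156 [0.643 0.034 0.123] [ 0.102 17.2  ] [45 25 21]
290 157 [0.634 0.058 0.147] [ 0.104 30.993] [73 41 30]
291 157 [0.635 0.055 0.141] [ 0.104 29.503] [85 45 22]
292 157 [0.636 0.053 0.137] [ 0.104 28.06 ] [78 41 14]
293 157 [0.637 0.05  0.135] [ 0.103 26.624] [66 34 13]
294 157 [0.638 0.048 0.128] [ 0.103 25.052] [57 30 13]
295 157 [0.639 0.045 0.125] [ 0.103 23.566] [49 27 15]
296 157 [0.64  0.043 0.119] [ 0.103 22.016] [45 25 21]
291 158 [0.634 0.056 0.133] [ 0.103 29.968] [52 28 23]
292 158 [0.637 0.053 0.122] [ 0.104 28.295] [49 26 16]
293 158 [0.636 0.051 0.123] [ 0.103 26.955] [45 24 18]
```

View pics/crop.png

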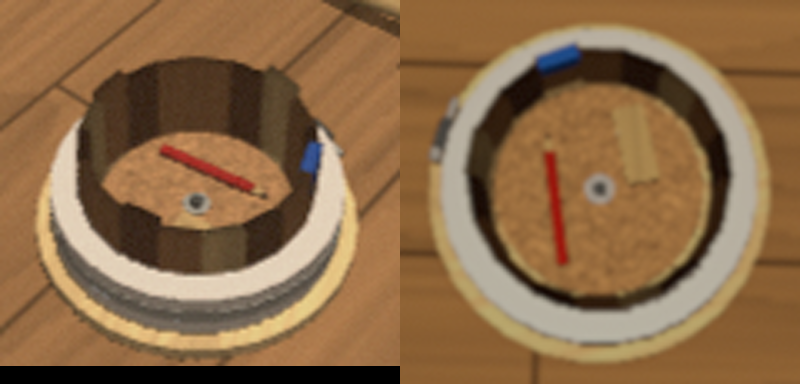

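Found so far: the proud staves sit at azimuths of about 21, 82, 181 and -79°. The blue one is at about 21°, top z about 0.148, and the others match +60, +160 and +260. I'll refine the taped top's centre and direction next, then check the IK.

```bash
cat >> h.py <<'E'
from scipy.spatial.transform import Rotation as Ro
def down(a,s=1):
    x=np.array([0,0,-1.]);y=s*np.array([np.cos(a),np.sin(a),0]);return Ro.from_matrix(np.c_[x,y,np.cross(x,y)]).as_euler("xyz")
E
python3 - <<'E' 2>/dev/null
from h import *
from scipy.optimize import least_squares
for n in("scene","top"):
    d=np.load(n+"0.npy");X=cloud(n,d);hsv=cv2.cvtColor(cv2.imread(f"pics/{n}0.png"),cv2.COLOR_BGR2HSV)
    near=(np.hypot(X[...,0]-.544,X[...,1])<.125)&(d>0)
    p=X[near&(X[...,2]>.1265)&(X[...,2]<.132)]
    c=least_squares(lambda c:np.hypot(p[:,0]-c[0],p[:,1]-c[1])-.111,[.544,0],loss="soft_l1",f_scale=.004).x
    b=near&(hsv[...,0]>100)&(hsv[...,0]<130)&(hsv[...,1]>100)&(X[...,2]>.142)&(X[...,2]<.153)
    q=X[b]; (m,sz,an)=cv2.minAreaRect((q[:,:2]*1000).astype(np.float32))
    az=[]
    p=X[near&(X[...,2]>.136)]
    print(n,"centre",c.round(4),"blue n",len(q),"mean",q.mean(0).round(4),"z med",np.median(q[:,2]).round(4),"rect",m,sz,an, "az",np.degrees(np.arctan2(*(q.mean(0)[:2]-c)[::-1])),"r",np.hypot(*(q.mean(0)[:2]-c)))
    t=np.degrees(np.arctan2(p[:,1]-c[1],p[:,0]-c[0]))%360
    for o in (0,60,160,260):
        k=abs((t-21.5-o+180)%360-180)<20; print(o,k.sum(),(((t[k]-21.5-o+180)%360-180).mean()).round(2),np.median(p[k,2]).round(4))
for s in(1,-1): print(s,r.ik([.647,.041,.2],down(np.radians(21.5),s)),r.ik([.647,.041,.126],down(np.radians(21.5),s)))
E
```

```text
scene centre [0.5458 0.0015] blue n 34 mean [0.6483 0.0418 0.147 ] z med 0.1471 rect (647.5526123046875, 43.43629455566406) (11.853026390075684, 34.13157653808594) 21.69560432434082 az 21.455269315988204 r 0.11012163787833283
0 54 -1.32 0.1459
60 46 -1.39 0.1417
160 32 -1.26 0.1384
260 45 -0.82 0.1392
top centre [0.5421 0.0038] blue n 54 mean [0.645  0.0417 0.147 ] z med 0.1467 rect (645.2023315429688, 42.5633544921875) (10.923643112182617, 35.85914993286133) 19.642732620239258 az 20.18424579590375 r 0.10966309908476575
0 80 -1.02 0.1466
60 68 -1.08 0.1417
160 51 -0.83 0.1391
260 61 -1.24 0.1396
1 [-1.18966349e-01  5.82199956e-01  1.06256081e+00 -4.44089210e-16
  1.49683189e+00 -4.94212139e-01] [-1.18966349e-01  6.42199903e-01  1.17078293e+00 -4.44089210e-16
  1.32860982e+00 -4.94212139e-01]
-1 [-0.11896635  0.58219996  1.06256081  0.          1.49683189  2.64738051] [-0.11896635  0.6421999   1.17078293  0.          1.32860982  2.64738051]
```

The two cameras agree within 3 mm: top at (0.6467, 0.042), z 0.147, azimuth 20.5°, rectangle about 11 x 35 mm, r about 0.110. I'll close the fingers with the jaws radial (18 mm along the ring) and stop above the stave to check.

```bash
python3 - <<'E'
from h import *
o=down(np.radians(20.5))
r.line_to([.22,.504,.27]); r.close_gripper(force=20)
r.reach([.6467,.042,.215],o)
r.line_to([.6467,.042,.165],speed=.1)
s=r.get_state();print(s["time"],s["tool_pos"],s["wrist_force"],s["width"],s["ee_rot"],o)
im,_=r.get_image("scene"); cv2.imwrite("pics/s1.png",cv2.resize(im[130:270,260:400],(560,560),interpolation=cv2.INTER_CUBIC))
E
```

```text
4.9667 [0.64697798 0.04213969 0.16562952] [ 1.01173291  0.649983   -0.05864495] 0.00036621319270577034 [ 1.13400121  1.5697513  -0.07875911] [1.21300383 1.57079633 0.        ]<sys>:0: UserWarning: Gimbal lock detected. Setting third angle to zero since it is not possible to uniquely determine all angles.
```

View pics/s1.png

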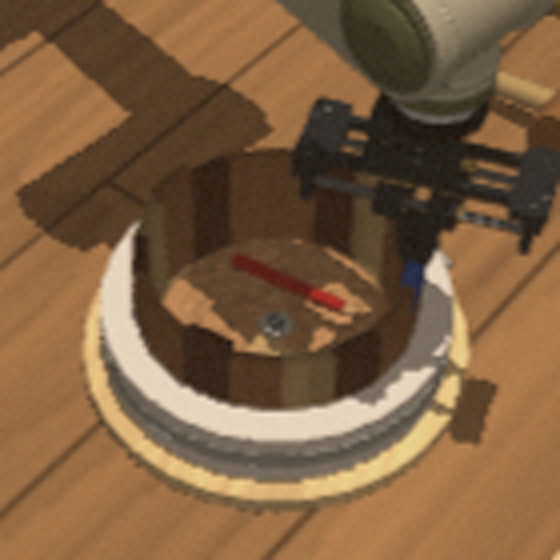

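The shut fingers, at about (415,245) in the crop, are right above the blue tape at (412,275), and the body is clear of the other staves. Next I'll press down slowly in force-checked steps.

```bash
python3 - <<'E'
from h import *
f0=r.get_state()["wrist_force"][2]
z=.165
r.line_to([.6467,.042,.152],speed=.05); z=.152
while True:
    z-=.001
    r.line_to([.6467,.042,z],speed=.012)
    s=r.get_state(); f=s["wrist_force"]-0
    print(round(s["time"],2),round(z,4),s["tool_pos"].round(4),f.round(1))
    if f[2]-f0>9 or z<.1262: break
E
```

```text
5.67 0.151 [0.6468 0.042  0.1511] [-0.8 -0.4  0. ]
5.92 0.15 [0.6467 0.042  0.15  ] [-0.1  0.   0.1]
6.17 0.149 [0.6467 0.042  0.1489] [0.6 0.1 0.2]
6.42 0.148 [0.6467 0.042  0.1479] [-0.3 -0.   0.7]
6.67 0.147 [0.6468 0.042  0.1473] [0.1 0.2 2.1]
6.92 0.146 [0.6468 0.042  0.1462] [-0.3  0.1  3.2]
7.17 0.145 [0.6467 0.042  0.145 ] [0.1 0.4 3.3]
7.42 0.144 [0.6467 0.042  0.1439] [-0.2  0.7  3.5]
7.67 0.143 [0.6467 0.042  0.1429] [-0.5  0.7  2.9]
7.92 0.142 [0.6467 0.042  0.1419] [-0.1  0.2  2.6]
8.18 0.141 [0.6467 0.042  0.1409] [0.1 0.3 2.6]
8.43 0.14 [0.6467 0.042  0.1399] [0.2 0.5 3.7]
8.68 0.139 [0.6467 0.042  0.1389] [ 0.8 -0.6  3.8]
8.93 0.138 [0.6467 0.042  0.1379] [ 0.9 -0.3  2.5]
9.18 0.137 [0.6467 0.042  0.1369] [0.1 1.  3.3]
9.43 0.136 [0.6467 0.042  0.1359] [ 0.3 -0.6  3.2]
9.68 0.135 [0.6467 0.042  0.1349] [-0.1  0.6  3.5]
9.93 0.134 [0.6467 0.042  0.1339] [0.5 0.1 2.3]
10.18 0.133 [0.6467 0.042  0.1329] [-0.4 -0.5  2.9]
10.43 0.132 [0.6467 0.042  0.1319] [ 0.2 -0.4  3.6]
10.68 0.131 [0.6467 0.042  0.1309] [-0.5 -0.   2.8]
10.93 0.13 [0.6467 0.042  0.1299] [-0.4  0.1  3.4]
11.18 0.129 [0.6467 0.042  0.1289] [0.4 0.2 3. ]
11.43 0.128 [0.6467 0.042  0.1279] [ 0.8 -0.5  4. ]
11.68 0.127 [0.6468 0.042  0.1273] [-0.1  1.7  5.6]
11.93 0.126 [0.647  0.042  0.1268] [-0.   0.2  7.3]
```

```bash
python3 - <<'E'
from h import *
def rd(t):
    F=[]
    for _ in range(4): r.hold(.08); s=r.get_state(); F.append(s["wrist_force"][2])
    print(t,round(s["time"],2),s["tool_pos"].round(4),np.mean(F).round(2))
rd("126")
r.line_to([.6467,.042,.1253],speed=.01); rd("125.3")
r.line_to([.6467,.042,.15],speed=.03); rd("up")
r.line_to([.6467,.042,.215],speed=.1)
r.reach([.50,.30,.28],down(np.radians(20.5)))
print(r.get_state()["time"])
for n in("scene","top"):
    im,d=r.get_image(n); cv2.imwrite(f"pics/{n}2.png",im)
    X=cloud(n,d); hsv=cv2.cvtColor(im,cv2.COLOR_BGR2HSV)
    near=(np.hypot(X[...,0]-.544,X[...,1]-.0027)<.125)&(d>0)&(X[...,2]<.16)
    b=near&(hsv[...,0]>100)&(hsv[...,0]<130)&(hsv[...,1]>100)
    q=X[b];g=q[abs(np.hypot(q[:,0]-.544,q[:,1]-.0027)-.111)<.005];print(n,len(g),"blue z",np.percentile(g[:,2],[50,80,90]).round(4))
    c=np.array([.5458,.0015] if n=="scene" else [.5421,.0038])
    p=X[near&(X[...,2]>.12)]; rad=np.hypot(*(p[:,:2]-c).T); t=np.degrees(np.arctan2(p[:,1]-c[1],p[:,0]-c[0]))
    for o in (0,20,-20,60,160,260):
        k=(abs((t-20.5-o+180)%360-180)<8)&(abs(rad-.111)<.004); print(o,k.sum(),np.median(p[k,2]).round(4) if k.any() else None)
ims=[cv2.resize(cv2.imread(f"pics/{n}2.png")[y0:y1,x0:x1],(400,380)) for n,(x0,y0,x1,y1) in dict(scene=(270,150,390,264),top=(245,135,375,259)).items()]
cv2.imwrite("pics/crop2.png",np.hstack(ims))
E
```

```text
126 12.26 [0.647  0.042  0.1268] 7.88
125.3 12.84 [0.6471 0.042  0.1264] 9.42
up 14.15 [0.6467 0.042  0.1499] -0.0
16.1167
scene 34 blue z [0.128  0.1292 0.1298]
0 18 0.1282
20 19 0.1283
-20 18 0.1276
60 37 0.1386
160 27 0.1372
260 41 0.1362
top 45 blue z [0.1274 0.1294 0.1301]
0 30 0.1278
20 33 0.1271
-20 31 0.1269
60 34 0.142
160 35 0.1379
260 34 0.1388<sys>:0: UserWarning: Gimbal lock detected. Setting third angle to zero since it is not possible to uniquely determine all angles.
```

View pics/crop2.png

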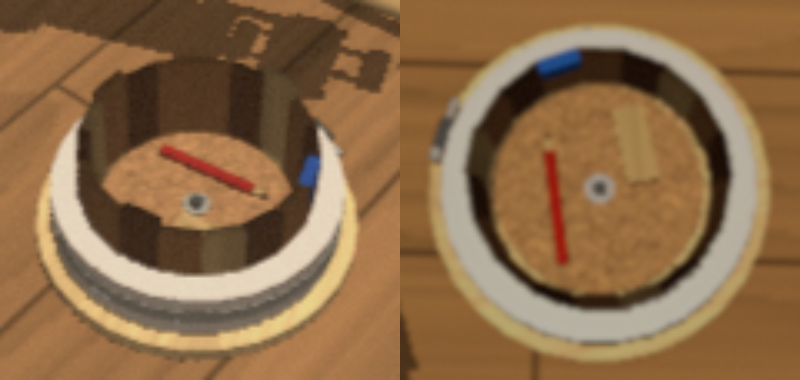

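The picture shows the blue tape end level with its neighbours, at about (311,160) in the left crop and (558,62) in the right. The pencil and wedge haven't moved, and the arm is clear.

```bash
python3 -c "
from cell import r
print(r.get_state()['wrist_force']); r.job_done()"
```

```text
[0.23751126 0.52866872 0.74728486]
the job is handed in; nothing more can be done
```

I pressed the taped stave straight down with the shut fingertips until it was flush, withdrew clear of the mould and handed the job in at about 16 s.

- **Force:** The stave slid at about 3 N. The force then climbed to about 9.4 N over the last 1.5 mm, at roughly the stiffness of the rubber strip, so it was home. It read 0 N after release.
- **Flushness:** After release both cameras put the taped top at about 128 mm (128.2 and 127.8). Its neighbours read 127–128 mm, so it is level within the measuring noise.
- **Dry staves:** In the top camera they still stand at about 142, 138 and 139 mm. Before, they read about 142, 139 and 140 mm.
- **Disagreement:** The scene camera gave the dry staves 1–3 mm lower than before. I had measured a different set of pixels that time, and the gripper never came near them.
- **Loose tools:** The pencil and wedge look unmoved in the pictures. I did not check the mallet, glue bottle and square again, but the arm's path did not go near them.

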